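# Find the high pad on the mould bed

### The arm

A 6-joint arm with a two-finger parallel gripper is mounted at the origin on the work surface. World frame = base frame: x ahead of the robot, y to its left, z up, the work surface at z = 0. Lengths are in m, angles in rad, forces in N, time in s.
With the tool pointing down it reaches from about 0.35 to 0.875 m from the base axis. Payload 4.2 kg.
Tool frame: the origin (TCP) lies at the very end of the fingers, on their centre line; the grasp point (between the pads) lies 19 mm behind it; z points along the fingers, y is the direction in which the jaws open and shut (so a half turn about z gives the same grasp; the last joint's range is limited). The gripper opens to 87 mm and grips with 3 to 60 N. Pads are 19 mm wide; open, the fingers measure 117 mm over their backs; the gripper's body (75 mm by 190 mm) begins 51 mm behind the grasp point.
Start: joints at [-1.006, 0.385, 0.008, 0, -1.194, -0.259], TCP at [0.188, -0.596, 0.223] pointing down, gripper open.
Joint ranges: [-3.14, 3.14], [-1.21, 2.06], [-1.07, 1.41], [-3.16, 2.05], [-2.99, -0.16], [-3.1, 3.1]. Speed limits (rad/s): [2.79, 2.79, 3.14, 3.14, 3.14, 3.14].

### API

Orientations are given as a unit quaternion [x, y, z, w].
In Python, from bench import ctrl gives the robot as it stands.
- The arm moves only by the tool send_rows, never from a script. Its argument "rows" is a list that holds one entry, the list of rows, each a list of 7 numbers: the finger opening in mm, from 0 to 87, then the shift along the tool's x, y, z in mm, then the turn, a rotation vector about the tool's x, y, z in degrees. In form: [[[claw, tx, ty, tz, wx, wy, wz], ...]]. A call has 1 to 12 rows; each row is the pose to reach, as a shift and turn from the pose commanded when the call began, along the tool's axes at that moment; what a row does not reach only later rows make up. A row lasts 1/10 s, in which the tool goes at most 50 mm and 8.59 degrees, less where a joint would pass 70% of its speed; a pose out of reach is approached as far as the arm can. A call with a gripper value outside its range is refused whole. The fingers move at their own pace and stop on an object; "force" is the grip in N (left out, the last holds). Time passes only in rows, so rows that repeat a pose let the fingers close. It gives the time, the measured TCP pose, the force and the opening at its end, in the units of the state.
- ctrl.read_state(): the state, without advancing time (a new reading comes with each control period).
- ctrl.grab_frame(name): name is "side" or "top"; returns a dict with "color" (480x640x3 uint8, red, green, blue), "K" (3x3 intrinsics, pixels), "xyz" and "orientation" of the camera in the world. Camera axes: x right, y down, z forward; pixel columns grow to the right and rows downward; lengths in m; the calibration is good to about 2 mm. A picture is of the moment at which its call begins. There is no depth.
- ctrl.job_done(): hands the job in, once; it reports no verdict.
The state is a dict: "time_s": time; "joints": joint angles; "joint_vel": joint speeds; "effort": joint torques, N m; "position": TCP position; "tcp_rot": TCP orientation; "contact_force": force on the tool from outside, world axes, zero at the start; "moment": the same for the moment, N m; "grip_width": finger opening in m.
Only numpy, scipy, OpenCV 4.12 (cv2) and the standard library are available. Lean on these libraries where they do the work, as an engineer would, in place of code of your own. Each camera call takes 0.05 s, during which the arm holds its last target.

### The job

Before the candle moulds are set on the mould bed, find which of its three levelling pads stands too high: take the steel touch pin and touch its foot down on the top of each pad in turn, from the robot's left to its right. Then leave the pin standing upright and by itself on the middle of the highest pad, so that I can see which one to screw down; keep the pin upright all the while.

Things in the scene. Friction and masses are not known exactly. Their poses are not given: they have to be found in the camera images.
- probe: the touch pin: a turned steel post standing upright on the counter to the robot's left of the bed, 100 mm tall, 130 g; shaft 20 mm in diameter, round flat foot 28 mm in diameter and 10 mm high, round head 26 mm in diameter and 8 mm high. Origin on its axis half-way up, 50 mm above the underside of the foot; z points up. (The thin steel rod on a wide disc nearby is a wick pin, not this.)
- pad_a: round flat-topped steel levelling pad, 44 mm across and 6 mm thick, on a short screw stem; fixed (does not move when pressed). Origin at the centre of its top face, z up; its y axis runs along the row of three, towards the robot's left. The three pads stand in a row 90 mm apart on a dark grey metal bed, a plate 300 x 130 mm and 26 mm thick, and any pad can be in any of the three places. The tops stand 8 to 30 mm above the bed, the highest at least 9 mm above the other two.
- pad_b: round flat-topped steel levelling pad, 44 mm across and 6 mm thick, on a short screw stem; fixed (does not move when pressed). Origin at the centre of its top face, z up; its y axis runs along the row of three, towards the robot's left. See pad_a.
- pad_c: round flat-topped steel levelling pad, 44 mm across and 6 mm thick, on a short screw stem; fixed (does not move when pressed). Origin at the centre of its top face, z up; its y axis runs along the row of three, towards the robot's left. See pad_a.

How it is judged:
On the way, in this order (a step that is already met when the one before it is completed fails the run):
1. the touch pin's foot touches the top of the left pad, the pin upright (angle between probe's own z axis and vertical below 0.18 rad and ((contact force between probe and pad_a above 0.3 N and z of probe in the frame of pad_a above 0.045 m and y of each of pad_b, pad_c in the frame of pad_a below 0 m) or (contact force between probe and pad_b above 0.3 N and z of probe in the frame of pad_b above 0.045 m and y of each of pad_a, pad_c in the frame of pad_b below 0 m) or (contact force between probe and pad_c above 0.3 N and z of probe in the frame of pad_c above 0.045 m and y of each of pad_a, pad_b in the frame of pad_c below 0 m))), for 0.05 s.
2. the touch pin's foot touches the top of the middle pad, the pin upright (angle between probe's own z axis and vertical below 0.18 rad and ((contact force between probe and pad_a above 0.3 N and z of probe in the frame of pad_a above 0.045 m and ((y of pad_b in the frame of pad_a above 0 m and y of pad_c in the frame of pad_a below 0 m) or (y of pad_c in the frame of pad_a above 0 m and y of pad_b in the frame of pad_a below 0 m))) or (contact force between probe and pad_b above 0.3 N and z of probe in the frame of pad_b above 0.045 m and ((y of pad_a in the frame of pad_b above 0 m and y of pad_c in the frame of pad_b below 0 m) or (y of pad_c in the frame of pad_b above 0 m and y of pad_a in the frame of pad_b below 0 m))) or (contact force between probe and pad_c above 0.3 N and z of probe in the frame of pad_c above 0.045 m and ((y of pad_a in the frame of pad_c above 0 m and y of pad_b in the frame of pad_c below 0 m) or (y of pad_b in the frame of pad_c above 0 m and y of pad_a in the frame of pad_c below 0 m))))), for 0.05 s.
3. the touch pin's foot touches the top of the right pad, the pin upright (angle between probe's own z axis and vertical below 0.18 rad and ((contact force between probe and pad_a above 0.3 N and z of probe in the frame of pad_a above 0.045 m and y of each of pad_b, pad_c in the frame of pad_a above 0 m) or (contact force between probe and pad_b above 0.3 N and z of probe in the frame of pad_b above 0.045 m and y of each of pad_a, pad_c in the frame of pad_b above 0 m) or (contact force between probe and pad_c above 0.3 N and z of probe in the frame of pad_c above 0.045 m and y of each of pad_a, pad_b in the frame of pad_c above 0 m))), for 0.05 s.
At the end, for the whole second after the job is handed in: the touch pin stands still and upright (within 6 degrees), released, foot on the top of the highest pad, its axis within 15 mm of that pad's centre (horizontal distance between probe and pad_b below 0.015 m and angle between probe's own z axis and vertical below 0.1 rad and z of probe in the frame of pad_b between 0.045 and 0.055 m and contact force between probe and pad_b above 0.3 N and linear speed of probe below 0.02 m/s).
It fails at once if the touch pin is tipped more than 35 degrees (angle between probe's own z axis and vertical above 0.6 rad).
It also fails if it takes over 45 s, if anything falls off the work surface, if the arm or the gripper's body presses on something with over 40 N, if the wrist force passes 120 N, or if a joint passes its speed limit or range.

## Working session

There is one attempt and no reset: what is moved stays moved. The work goes in short steps, Python scripts to look and compute and a tool call to move; the robot and the scene stay as the last step left them, time stands still between calls to the robot, and variables do not carry over. Pictures are saved under pics/ and viewed, and the job is handed in when it is done.

Besides the shell and the picture viewer there is one more tool, called after "Emit:" in YAML: its name, and indented under it one key for each argument. send_rows: Moves the arm, as the interface text tells. Its arguments: {"type":"object","properties":{"rows":{"type":"array"},"force":{"type":"number"}},"required":["rows"]}

```bash
mkdir -p pics; ls; python3 - <<'E'
from bench import ctrl
import cv2
s=ctrl.read_state(); print(s)
for n in("side","top"):
    f=ctrl.grab_frame(n); cv2.imwrite(f"pics/{n}0.png",f["color"][:,:,::-1]); print(n,f["K"],f["xyz"],f["orientation"])
E
```

```text
pics
{'time_s': 0.0, 'joints': array([-1.00641459e+00,  3.85550309e-01,  6.61925419e-03, -5.46378579e-04,
       -1.19398991e+00, -2.58605888e-01]), 'joint_vel': array([ 5.83715403e-04,  1.57347313e-03,  1.55595303e-03, -1.29319888e-03,
       -1.81716024e-04,  7.75400538e-05]), 'effort': array([-2.14196302e-04, -3.90666854e+01,  1.87398773e+01,  4.21966285e+00,
        1.09824733e-02, -1.86050761e-04]), 'position': array([ 0.18799433, -0.59541633,  0.22145377]), 'tcp_rot': array([-1.52193297e-01,  9.88350144e-01,  1.07520216e-03, -1.92184258e-04]), 'contact_force': array([-0.21909643, -0.48135329, -0.95220234]), 'moment': array([-0.01340881,  0.00272974, -0.00834858]), 'grip_width': 0.08696323672106847}
side [[509.99861909   0.         317.85656902]
 [  0.         509.99861909 245.18973652]
 [  0.           0.           1.        ]] [ 0.50197858 -0.55951301  0.73788426] [ 0.92378752 -0.0481707   0.02836026 -0.37880324]
top [[503.75844096   0.         315.20937135]
 [  0.         503.75844096 240.50417352]
 [  0.           0.           1.        ]] [0.4547871  0.07791608 0.95576354] [ 0.707795   -0.70416203  0.04039693 -0.03937206]
```

View pics/side0.png

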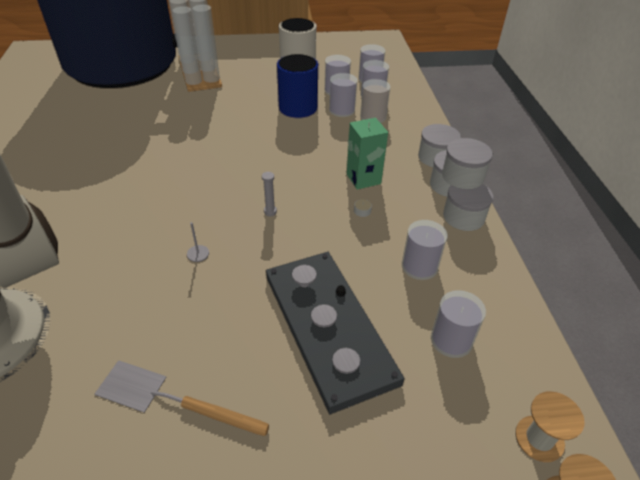

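View pics/top0.png

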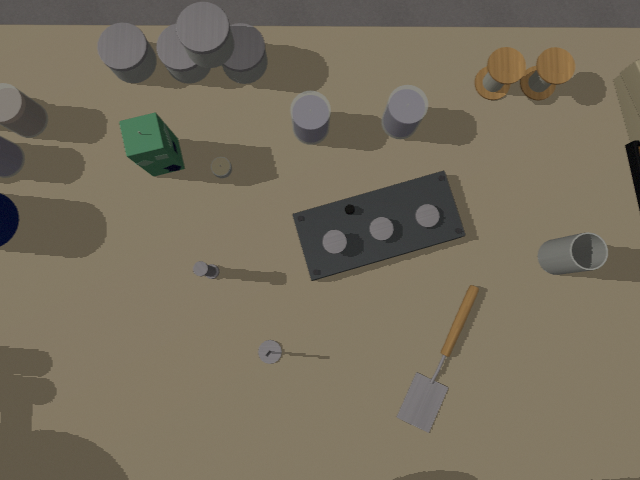

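Side view: the pin is at about (269,195) and the pads at (304,276), (324,316) and (346,361). Top view: the pin head is at (202,269) and the pads at (335,242), (381,229) and (428,216), so the left pad is the first one. Next I segment and triangulate them.

```bash
cat > h.py <<'E'
import numpy as np,cv2
from scipy.spatial.transform import Rotation as R
from bench import ctrl
def grab(n,fn=None):
    f=ctrl.grab_frame(n)
    if fn: cv2.imwrite(fn,f["color"][:,:,::-1])
    return f
def ray(f,p):
    d=R.from_quat(f["orientation"]).as_matrix()@np.linalg.inv(f["K"])@[p[0],p[1],1]
    return np.array(f["xyz"]),d/np.linalg.norm(d)
def onz(f,p,z):
    o,d=ray(f,p); return o+d*(z-o[2])/d[2]
def tri(f1,p1,f2,p2):
    o1,d1=ray(f1,p1);o2,d2=ray(f2,p2)
    A=np.array([d1,-d2]).T; t=np.linalg.lstsq(A,o2-o1,rcond=None)[0]
    a=o1+d1*t[0];b=o2+d2*t[1]; return (a+b)/2,np.linalg.norm(a-b)
def proj(f,X):
    c=f["K"]@(R.from_quat(f["orientation"]).as_matrix().T@(np.array(X)-f["xyz"])); return c[:2]/c[2]
E
python3 - <<'E'
from h import *
S=grab("side");T=grab("top")
for n,f,(x0,y0,x1,y1) in(("s",S,(260,160,410,410)),("t",T,(180,165,470,290))):
    c=f["color"][y0:y1,x0:x1,::-1]; k=4 if n=="t" else 2.4
    k=2.75 if n=="t" else 2.4
    cv2.imwrite(f"pics/z_{n}.png",cv2.resize(c,None,fx=k,fy=k,interpolation=cv2.INTER_CUBIC))
P={}
for n,f,cs in(("s",S,[(304,276),(324,316),(346,361)]),("t",T,[(335,242),(381,229),(428,216)])):
    g=f["color"].min(2)
    for i,(u,v) in enumerate(cs):
        w=g[v-22:v+22,u-22:u+22]
        t=(int(np.median(w[18:26,18:26]))+60)//2
        m=(w>t).astype(np.uint8); nn,l,st,ce=cv2.connectedComponentsWithStats(m)
        L=l[22,22]; mm=(l==L).astype(np.uint8)
        cn=max(cv2.findContours(mm,0,1)[0],key=cv2.contourArea); e=cv2.fitEllipse(cn)
        P[n,i]=np.array(e[0])+(u-22,v-22); print(n,i,np.median(w[18:26,18:26]),t,P[n,i],e[1],e[2],st[L])
for i in range(3): print(tri(S,P["s",i],T,P["t",i]))
E
```

```text
s 0 135.0 97 [303.82149124 273.58337593] (17.984567642211914, 23.717939376831055) 90.5774917602539 [ 10  11  25  19 364]
s 1 133.0 96 [323.56104469 314.579422  ] (20.700626373291016, 25.066940307617188) 91.52142333984375 [  9  10  26  22 439]
s 2 130.0 95 [345.93479538 359.43713379] (23.464509963989258, 26.554584503173828) 101.37559509277344 [  9   9  27  24 525]
t 0 117.0 88 [334.11658287 241.14912987] (22.904678344726562, 23.069137573242188) 111.27159881591797 [ 10  10  24  24 447]
t 1 116.0 88 [381.00807571 228.08675957] (22.49032974243164, 22.66658592224121) 92.25445556640625 [ 10  10  24  23 432]
t 2 115.0 87 [426.95910072 215.14904213] (22.083721160888672, 22.69485092163086) 118.84325408935547 [ 10  10  23  23 425]
(array([0.55535696, 0.04275672, 0.05348364]), np.float64(0.0014268303610280217))
(array([ 0.58092444, -0.04334029,  0.04335838]), np.float64(0.0015218225656682973))
(array([ 0.60648078, -0.12934337,  0.03670603]), np.float64(0.0013976570940071901))
```

```bash
sleep 1
```

```text
(no output)
```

View pics/z_s.png

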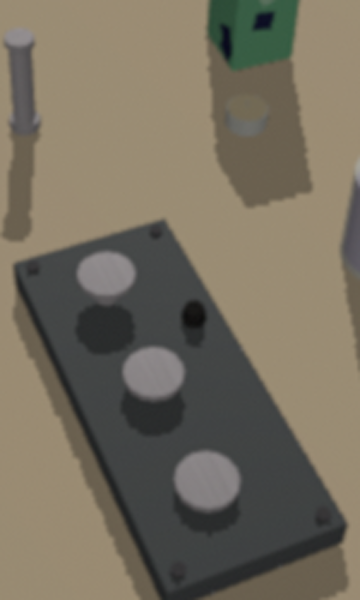

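View pics/z_t.png

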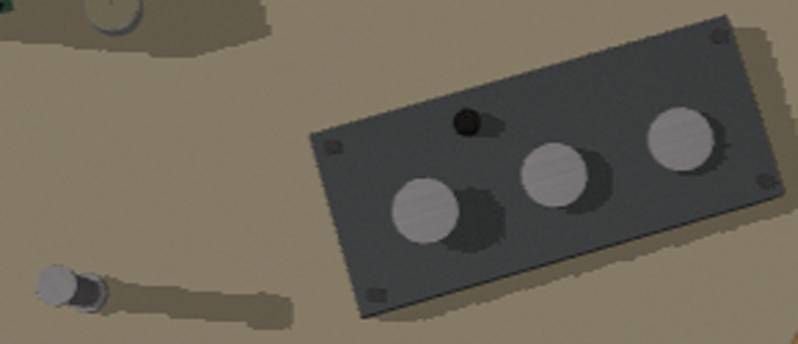

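All three pads triangulate cleanly, with ray gaps near 1.5 mm and spacings of 89.8 and 89.7 mm. Their tops are at about 53, 43 and 37 mm, so the left one is highest by about 10 mm. Next is the pin, plus the tall neighbours.

```bash
python3 - <<'E'
from h import *
S=grab("side");T=grab("top")
h,e=tri(S,(267.9,175.8),T,(200.7,268.6)); print("head",h,e)
ft=onz(T,(212.4,270.8),0.01); fs=onz(S,(270,211.5),0.01); print("foot rays z=.01",ft,fs)
print("head rays z=.1",onz(T,(200.7,268.6),.1),onz(S,(267.9,175.8),.1))
print("box",tri(S,(367,128),T,(144,133)),"wick",tri(S,(194,224),T,(315,355)),"wickbase",onz(T,(270,352),0))
print("candle",tri(S,(426,230),T,(311,105)),tri(S,(460,305),T,(407,102)))
print("glass",onz(T,(570,255),0))
s=ctrl.read_state(); M=R.from_quat(s["tcp_rot"]).as_matrix(); print(M, s["position"],s["time_s"])
c=T["color"][250:290,180:230,::-1]; cv2.imwrite("pics/pt.png",cv2.resize(c,None,fx=12,fy=12,interpolation=cv2.INTER_CUBIC))
c=S["color"][165:225,245:295,::-1]; cv2.imwrite("pics/ps.png",cv2.resize(c,None,fx=10,fy=10,interpolation=cv2.INTER_CUBIC))
E
```

```text
head [0.50273575 0.27105115 0.10038364] 5.106529844775375e-06
foot rays z=.01 [0.50378544 0.26939203 0.01      ] [0.50208967 0.26426995 0.01      ]
head rays z=.1 [0.5027547 0.2711376 0.1      ] [0.50273875 0.27155133 0.1       ]
box (array([0.72203837, 0.36214936, 0.14356371]), np.float64(0.005918567076738038)) wick (array([0.37089281, 0.07685797, 0.15848149]), np.float64(0.009298969619947377)) wickbase [0.35370942 0.15994506 0.        ]
candle (array([0.78659075, 0.08572535, 0.10133936]), np.float64(0.00950944735916115)) (array([ 0.79681991, -0.08426187,  0.09573371]), np.float64(0.00666862388160089))
glass [ 0.5378843  -0.40867914  0.        ]
[[-9.53638721e-01 -3.00953700e-01 -2.46862048e-04]
 [-3.00953798e-01  9.53638512e-01  6.32853271e-04]
 [ 4.49576224e-05  6.77807455e-04 -9.99999769e-01]] [ 0.18810157 -0.59583373  0.2221891 ] 0.3
```

```bash
sleep 1
```

```text
(no output)
```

View pics/pt.png

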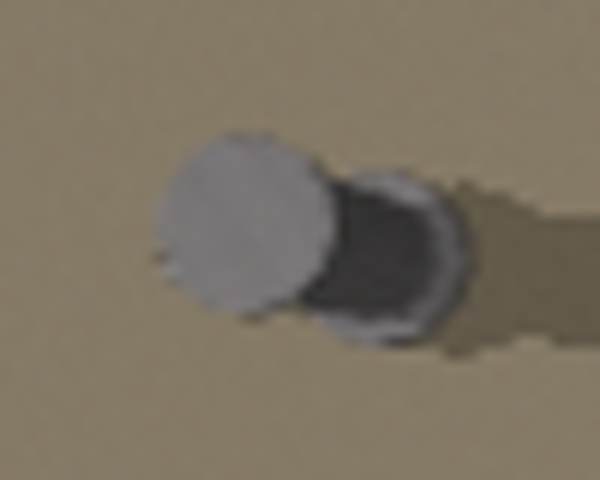

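View pics/ps.png

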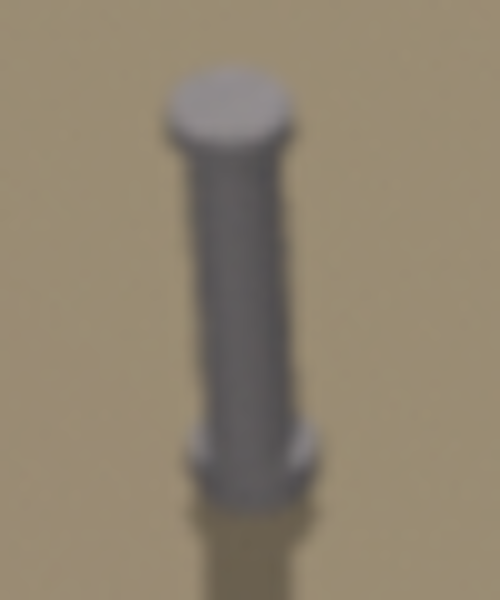

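The pin axis is at (0.503, 0.270), and the head triangulates to z = 0.1004 against 0.100 expected. The jaws already lie along the row direction, so I keep this orientation.

```bash
cat >> h.py <<'E'
def go(*tg):
    s=ctrl.read_state(); M=R.from_quat(s["tcp_rot"]).as_matrix()
    print("t",s["time_s"],"pos",s["position"].round(4),"F",s["contact_force"].round(2),"w",round(s["grip_width"],4))
    print("rotvec off straight-down (deg, tool):", np.degrees(np.arcsin(np.clip(M[2,:2],-1,1))).round(2))
    for t in tg: print(t,(1000*M.T@(np.array(t)-s["position"])).round(1))
E
python3 -c "
from h import *
go((.45,-.2,.24),(.503,.27,.2))"
```

```text
t 0.3 pos [ 0.1881 -0.5958  0.2222] F [-0.76 -0.46 -0.05] w 0.087
rotvec off straight-down (deg, tool): [0.   0.04]
(0.45, -0.2, 0.24) [-368.9  298.7  -17.6]
(0.503, 0.27, 0.2) [-560.9  730.9   22.7]
```

Emit:
send_rows:
  rows:
    - [[87,-369,299,-18,0,0,0],[87,-369,299,-18,0,0,0],[87,-369,299,-18,0,0,0],[87,-369,299,-18,0,0,0],[87,-369,299,-18,0,0,0],[87,-369,299,-18,0,0,0],[87,-369,299,-18,0,0,0],[87,-369,299,-18,0,0,0],[87,-369,299,-18,0,0,0],[87,-369,299,-18,0,0,0],[87,-440,450,0,0,0,0],[87,-465,510,10,0,0,0]]
  force: 25

```text
time_s: 1.5
position: [0.463, -0.0996, 0.2291]
tcp_rot: [-0.152, 0.988, -0.0, 0.001]
contact_force: [0.4, -0.7, 0.6]
grip_width: 0.0868
```

```bash
python3 -c "
from h import *
go((.503,.27,.2))"
```

```text
t 1.5 pos [ 0.463  -0.0996  0.2291] F [ 0.42 -0.68  0.59] w 0.0868
rotvec off straight-down (deg, tool): [-0.06 -0.01]
(0.503, 0.27, 0.2) [-149.   340.6   29.2]
```

Emit:
send_rows:
  rows:
    - [[87,-149,340,29,0,0,0],[87,-149,340,29,0,0,0],[87,-149,340,29,0,0,0],[87,-149,340,29,0,0,0],[87,-149,340,29,0,0,0],[87,-149,340,29,0,0,0],[87,-149,340,29,0,0,0],[87,-149,340,29,0,0,0],[87,-149,340,29,0,0,0],[87,-149,340,29,0,0,0],[87,-149,340,29,0,0,0]]

```text
time_s: 2.6
position: [0.5021, 0.2666, 0.2002]
tcp_rot: [-0.152, 0.988, -0.0, -0.0]
contact_force: [-0.3, -0.6, 0.4]
grip_width: 0.0868
```

```bash
python3 -c "
from h import *
go((.503,.27,.2),(.503,.27,.045))
f=grab('top','pics/t1.png');g=grab('side','pics/s1.png')
go((.503,.27,.045))"
```

```text
t 2.6 pos [0.5021 0.2666 0.2002] F [-0.26 -0.56  0.42] w 0.0868
rotvec off straight-down (deg, tool): [ 0.02 -0.01]
(0.503, 0.27, 0.2) [-1.9  3.   0.2]
(0.503, 0.27, 0.045) [ -1.9   3.1 155.2]
t 2.7 pos [0.5023 0.2665 0.2005] F [ 0.73  1.31 -0.3 ] w 0.0874
rotvec off straight-down (deg, tool): [-0.02  0.01]
(0.503, 0.27, 0.045) [ -1.7   3.1 155.5]
```

```bash
sleep 1
```

```text
(no output)
```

View pics/s1.png

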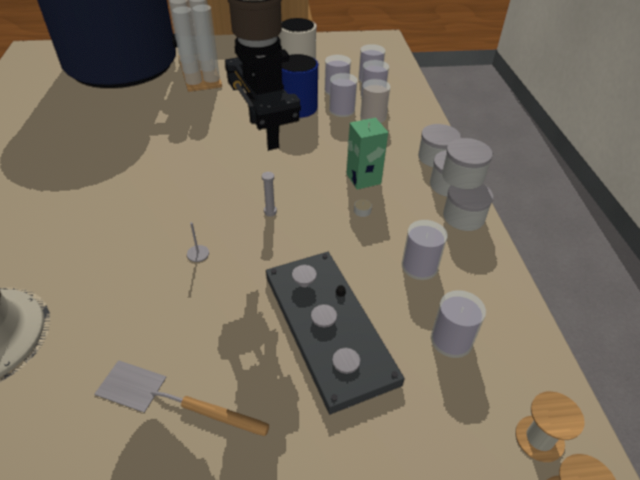

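The gripper is above the pin, with the fingertip at about (273,145) and the pin still standing at (269,195). I descend with the jaws open.

Emit:
send_rows:
  rows:
    - [[87,-2,3,50,0,0,0],[87,-2,3,90,0,0,0],[87,-2,3,125,0,0,0],[87,-2,3,145,0,0,0],[87,-2,3,155,0,0,0],[87,-2,3,155,0,0,0],[87,-2,3,155,0,0,0]]

```text
time_s: 3.4
position: [0.5041, 0.2716, 0.0463]
tcp_rot: [-0.152, 0.988, 0.001, 0.001]
contact_force: [-1.3, -0.1, 1.1]
grip_width: 0.0872
```

```bash
python3 -c "
from h import *
f=grab('top','pics/t2.png');g=grab('side','pics/s2.png')
c=f['color'][220:310,130:270,::-1];a=cv2.resize(c,None,fx=5,fy=5,interpolation=cv2.INTER_CUBIC);cv2.imwrite('pics/t2z.png',a)
c=g['color'][130:240,200:340,::-1];a=cv2.resize(c,None,fx=5,fy=5,interpolation=cv2.INTER_CUBIC);cv2.imwrite('pics/s2z.png',a)
go((.503,.27,.045))
s=ctrl.read_state();M=R.from_quat(s['tcp_rot']).as_matrix()
for y in(-.0435,0,.0435): print(proj(g,s['position']+M[:,1]*y))
"
```

```text
t 3.5 pos [0.5042 0.2719 0.0467] F [ 0.3   0.18 -0.05] w 0.0871
rotvec off straight-down (deg, tool): [-0.17  0.07]
(0.503, 0.27, 0.045) [ 1.7 -1.5  1.7]
[277.25728216 208.58016974]
[269.93190287 195.94411795]
[262.97591021 183.94524664]
```

```bash
sleep 1
```

```text
(no output)
```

View pics/s2z.png

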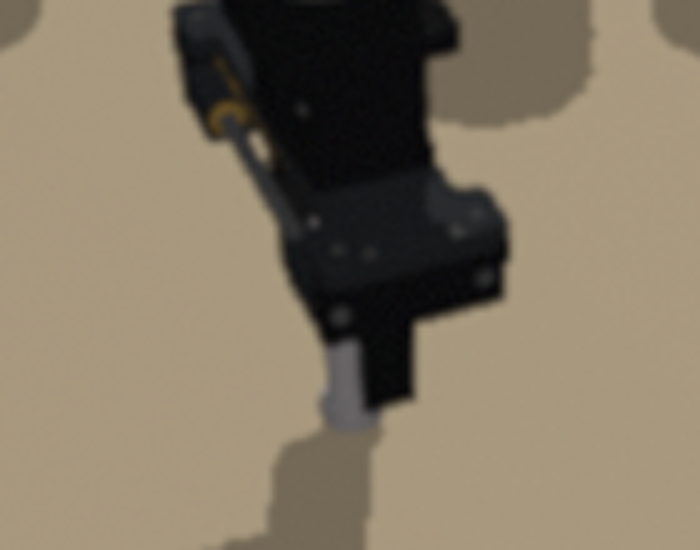

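View pics/t2z.png

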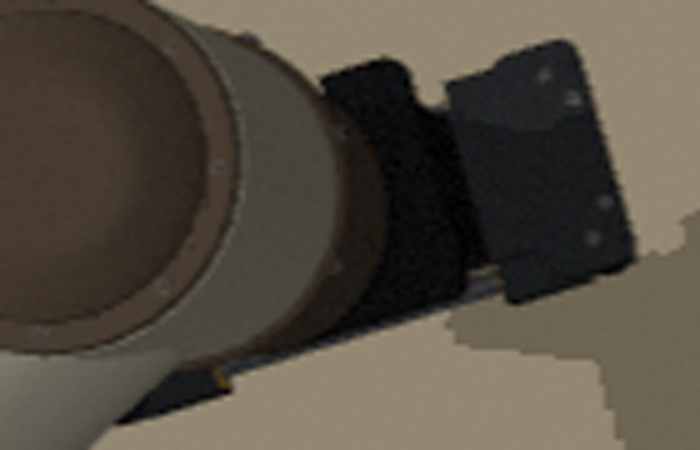

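Side zoom: the near finger's tip is at full-frame (278,210), against a projected inner edge at (277,209), and the pin stands between the jaws. I nudge the centring and close.

Emit:
send_rows:
  rows:
    - [[87,1.5,-1.5,1,0,0,0],[87,1.5,-1.5,1,0,0,0],[15,1.5,-1.5,1,0,0,0],[15,1.5,-1.5,1,0,0,0],[15,1.5,-1.5,1,0,0,0],[15,1.5,-1.5,1,0,0,0],[15,1.5,-1.5,1,0,0,0],[15,1.5,-1.5,1,0,0,0],[15,1.5,-1.5,1,0,0,0],[15,1.5,-1.5,1,0,0,0]]
  force: 25

```text
time_s: 4.5
position: [0.5022, 0.2695, 0.044]
tcp_rot: [-0.152, 0.988, -0.0, -0.0]
contact_force: [-0.6, 0.1, 0.5]
grip_width: 0.0311
```

```bash
python3 -c "
from h import *
go((.503,.27,.045),(.503,.27,.155))"
```

```text
t 4.5 pos [0.5022 0.2695 0.044 ] F [-0.58  0.06  0.51] w 0.0311
rotvec off straight-down (deg, tool): [ 0. -0.]
(0.503, 0.27, 0.045) [-0.9  0.3 -1. ]
(0.503, 0.27, 0.155) [  -0.9    0.3 -111. ]
```

Still closing, so I hold longer.

Emit:
send_rows:
  rows:
    - [[12,0,0,0,0,0,0],[12,0,0,0,0,0,0],[12,0,0,0,0,0,0],[12,0,0,0,0,0,0],[12,0,0,0,0,0,0]]

```text
time_s: 5.0
position: [0.5021, 0.2694, 0.0439]
tcp_rot: [-0.152, 0.988, -0.0, -0.0]
contact_force: [-0.1, -0.5, -2.2]
grip_width: 0.0192
```

```bash
python3 -c "
from h import *
g=grab('side')
c=g['color'][130:240,200:340,::-1];a=cv2.resize(c,None,fx=5,fy=5,interpolation=cv2.INTER_CUBIC);cv2.imwrite('pics/s3z.png',a)
go((.503,.27,.045))"
```

```text
t 5.05 pos [0.5022 0.2694 0.0439] F [-0.59  0.07 -1.49] w 0.0195
rotvec off straight-down (deg, tool): [ 0.02 -0.01]
(0.503, 0.27, 0.045) [-1.   0.4 -1.1]
```

```bash
sleep 1
```

```text
(no output)
```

View pics/s3z.png

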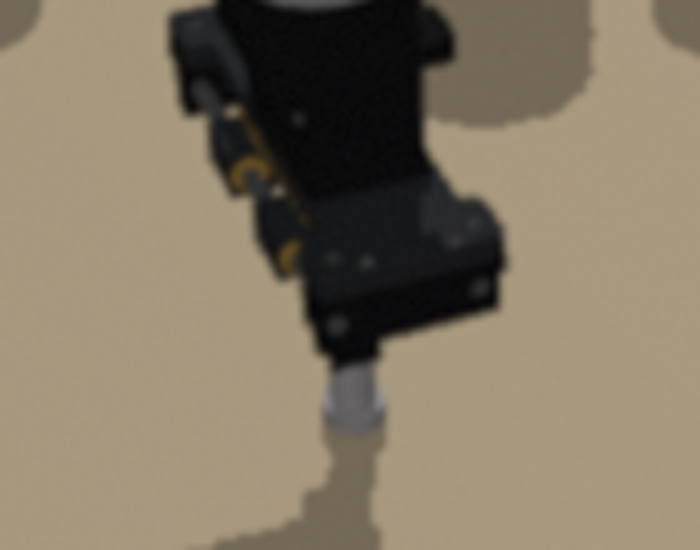

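Gripped: the opening is 19.5 mm against a 20 mm shaft, and the pin is upright with its foot at about (270,214). The underside of the foot is 44 mm below the TCP, so I lift and move over the left pad.

```bash
python3 -c "
from h import *
go((.5546,.0422,.145),(.5546,.0422,.105),(.58,-.044,.145),(.58,-.044,.095))"
```

```text
t 5.05 pos [0.5022 0.2694 0.0439] F [-0.59  0.07 -1.49] w 0.0195
rotvec off straight-down (deg, tool): [ 0.02 -0.01]
(0.5546, 0.0422, 0.145) [  18.4 -232.4 -101.1]
(0.5546, 0.0422, 0.105) [  18.4 -232.4  -61.1]
(0.58, -0.044, 0.145) [  20.2 -322.3 -101.1]
(0.58, -0.044, 0.095) [  20.1 -322.3  -51.1]
```

Emit:
send_rows:
  rows:
    - [[12,0,0,-30,0,0,0],[12,0,0,-70,0,0,0],[12,3,-30,-100,0,0,0],[12,6,-70,-101,0,0,0],[12,9,-110,-101,0,0,0],[12,12,-150,-101,0,0,0],[12,15,-190,-101,0,0,0],[12,18,-220,-101,0,0,0],[12,18,-232,-98,0,0,0],[12,18,-232,-90,0,0,0],[12,18,-232,-90,0,0,0],[12,18,-232,-90,0,0,0]]

```text
time_s: 6.25
position: [0.5546, 0.0437, 0.1336]
tcp_rot: [-0.153, 0.988, -0.0, -0.0]
contact_force: [0.0, 0.7, -2.1]
grip_width: 0.019
```

```bash
python3 -c "
from h import *
f=grab('top','pics/t4.png');g=grab('side','pics/s4.png')
c=g['color'][190:340,240:420,::-1];a=cv2.resize(c,None,fx=4,fy=4,interpolation=cv2.INTER_CUBIC);cv2.imwrite('pics/s4z.png',a)
go((.5546,.0422,.1),(.5546,.0422,.0975))"
```

```text
t 6.35 pos [0.555  0.0439 0.1341] F [ 0.39  0.21 -1.55] w 0.0196
rotvec off straight-down (deg, tool): [-0.01 -0.  ]
(0.5546, 0.0422, 0.1) [ 0.9 -1.5 34.1]
(0.5546, 0.0422, 0.0975) [ 0.9 -1.5 36.6]
```

```bash
sleep 1
```

```text
(no output)
```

View pics/s4z.png

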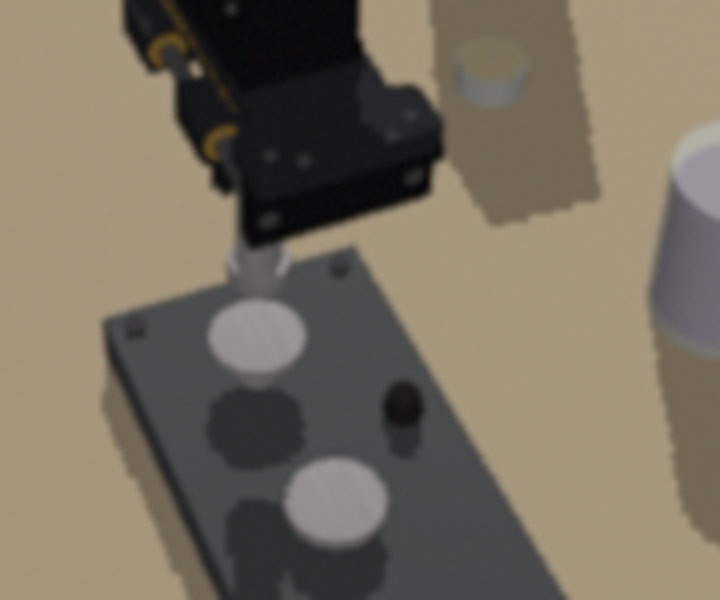

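The pin hangs upright, with its foot at full-frame (304,258) directly above the left pad at (304,274). Lowering to just above the pad, then in small steps while reading force.

Emit:
send_rows:
  rows:
    - [[12,1,-1,15,0,0,0],[12,1,-1,28,0,0,0],[12,1,-1,33,0,0,0],[12,1,-1,33,0,0,0],[12,1,-1,33,0,0,0]]

```text
time_s: 6.85
position: [0.5548, 0.042, 0.1016]
tcp_rot: [-0.153, 0.988, -0.0, 0.001]
contact_force: [0.6, 0.4, -1.2]
grip_width: 0.0197
```

Emit:
send_rows:
  rows:
    - [[12,0,0,1,0,0,0],[12,0,0,2,0,0,0],[12,0,0,2,0,0,0]]

```text
time_s: 7.15
position: [0.5544, 0.0416, 0.0992]
tcp_rot: [-0.152, 0.988, 0.0, 0.0]
contact_force: [-0.4, 0.4, -1.3]
grip_width: 0.019
```

Emit:
send_rows:
  rows:
    - [[12,0,0,1,0,0,0],[12,0,0,1,0,0,0],[12,0,0,1,0,0,0]]

```text
time_s: 7.45
position: [0.5543, 0.0415, 0.098]
tcp_rot: [-0.152, 0.988, -0.0, -0.0]
contact_force: [-0.6, -0.5, -1.0]
grip_width: 0.0196
```

Emit:
send_rows:
  rows:
    - [[12,0,0,1,0,0,0],[12,0,0,1,0,0,0]]

```text
time_s: 7.65
position: [0.5542, 0.0415, 0.0969]
tcp_rot: [-0.152, 0.988, 0.0, -0.0]
contact_force: [-1.4, -0.5, -1.6]
grip_width: 0.0196
```

Emit:
send_rows:
  rows:
    - [[12,0,0,1,0,0,0],[12,0,0,1,0,0,0]]

```text
time_s: 7.85
position: [0.5542, 0.0415, 0.0959]
tcp_rot: [-0.152, 0.988, -0.0, -0.0]
contact_force: [0.1, 0.3, -1.0]
grip_width: 0.019
```

Emit:
send_rows:
  rows:
    - [[12,0,0,1,0,0,0],[12,0,0,1,0,0,0]]

```text
time_s: 8.05
position: [0.5544, 0.0415, 0.0955]
tcp_rot: [-0.152, 0.988, -0.0, 0.0]
contact_force: [-1.2, -1.1, 2.2]
grip_width: 0.0198
```

```bash
python3 -c "
from h import *
g=grab('side')
c=g['color'][190:340,240:420,::-1];a=cv2.resize(c,None,fx=4,fy=4,interpolation=cv2.INTER_CUBIC);cv2.imwrite('pics/s5z.png',a)
go()"
```

```text
t 8.1 pos [0.5544 0.0416 0.0955] F [-1.49  0.68  1.98] w 0.0198
rotvec off straight-down (deg, tool): [-0.02 -0.01]
```

```bash
sleep 1
```

```text
(no output)
```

View pics/s5z.png

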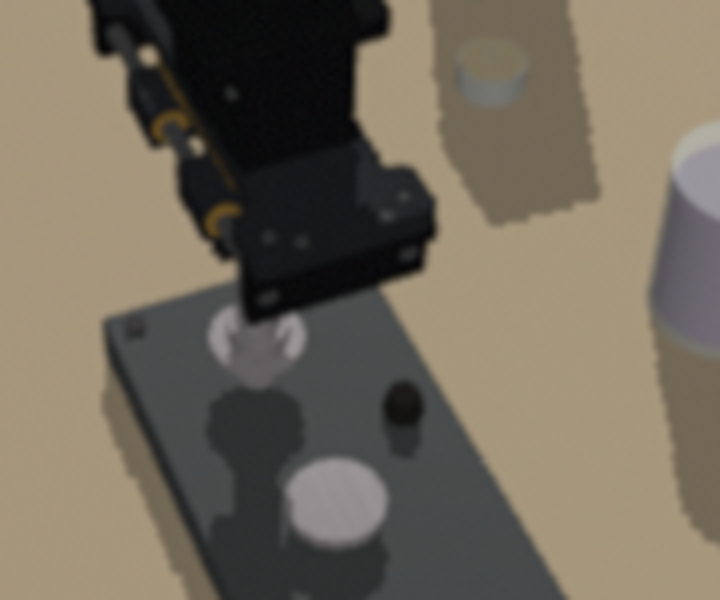

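Force changed by about +3.4 N at TCP z = 0.0955, so the foot is in contact. It looks low on the pad in the picture, so I check the centring by projection.

```bash
python3 -c "
from h import *
g=grab('side')
x0,y0,k=285,250,16
c=g['color'][y0:y0+37,x0:x0+45,::-1];a=cv2.resize(c,None,fx=k,fy=k,interpolation=cv2.INTER_CUBIC)
a=cv2.convertScaleAbs(a,alpha=1.6)
cv2.imwrite('pics/s6z.png',a)
def circ(cx,cy,z,r,col):
    p=np.array([(proj(g,(cx+r*np.cos(t),cy+r*np.sin(t),z))-(x0,y0)+.5)*k for t in np.linspace(0,6.28,60)]).astype(int); cv2.polylines(a,[p],True,col,1)
circ(.5554,.0428,.0528,.022,(0,255,0))
s=ctrl.read_state()['position']+np.array([.0008,.0006,0])
circ(s[0],s[1],.0528,.014,(0,0,255));circ(s[0],s[1],.0628,.014,(255,0,255))
cv2.imwrite('pics/s6o.png',a)
"
sleep 1
```

```text
(no output)
```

View pics/s6z.png

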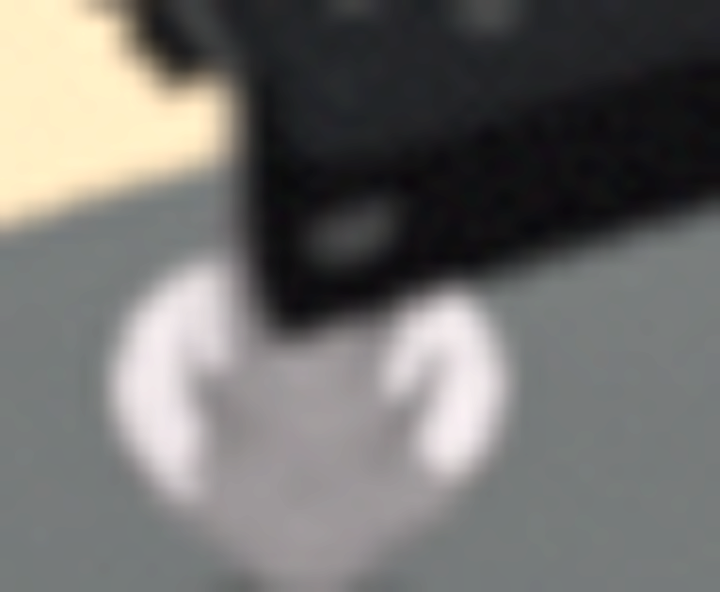

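View pics/s6o.png

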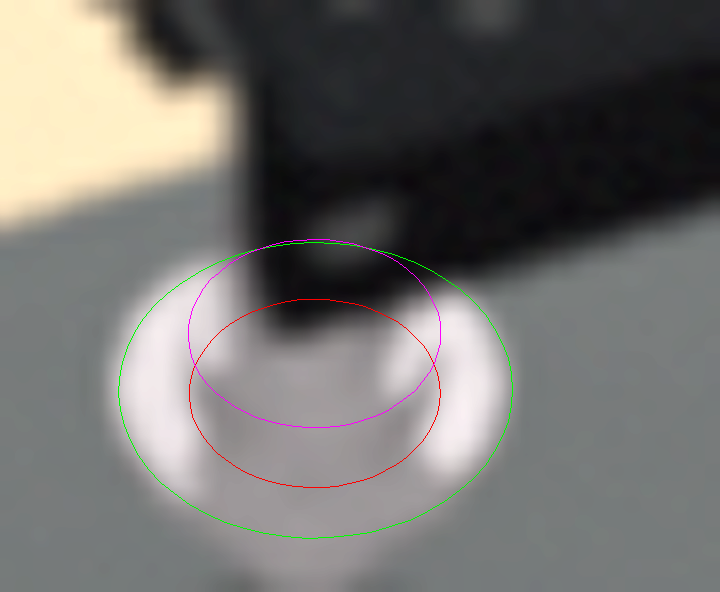

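The projected foot (red) sits centred inside the pad outline (green), and the grey below it is shadow. The left pad is touched with contact at TCP z ≈ 0.0957. Next the middle pad, expected at z ≈ 0.0855.

```bash
python3 -c "
from h import *
go((.5801,-.0439,.125),(.5801,-.0439,.0885),(.6057,-.13,.125))"
```

```text
t 8.15 pos [0.5544 0.0416 0.0955] F [-2.05  1.25  3.19] w 0.0196
rotvec off straight-down (deg, tool): [-0.03 -0.01]
(0.5801, -0.0439, 0.125) [  1.3 -89.2 -29.4]
(0.5801, -0.0439, 0.0885) [  1.3 -89.2   7.1]
(0.6057, -0.13, 0.125) [   2.8 -179.   -29.4]
```

Emit:
send_rows:
  rows:
    - [[12,0,0,-15,0,0,0],[12,0,0,-30,0,0,0],[12,1,-25,-30,0,0,0],[12,1,-60,-30,0,0,0],[12,1,-85,-30,0,0,0],[12,1,-89,-25,0,0,0],[12,1,-89,-10,0,0,0],[12,1,-89,2,0,0,0],[12,1,-89,6,0,0,0],[12,1,-89,6,0,0,0],[12,1,-89,6,0,0,0]]

```text
time_s: 9.25
position: [0.5805, -0.0432, 0.0893]
tcp_rot: [-0.153, 0.988, -0.0, 0.0]
contact_force: [-0.1, 0.7, -0.9]
grip_width: 0.0197
```

Emit:
send_rows:
  rows:
    - [[12,0,0,1,0,0,0],[12,0,0,1,0,0,0]]

```text
time_s: 9.45
position: [0.5803, -0.0434, 0.0884]
tcp_rot: [-0.152, 0.988, 0.0, 0.0]
contact_force: [0.0, 0.5, -1.0]
grip_width: 0.0193
```

Emit:
send_rows:
  rows:
    - [[12,0,0,1,0,0,0],[12,0,0,1,0,0,0]]

```text
time_s: 9.65
position: [0.5801, -0.0436, 0.0871]
tcp_rot: [-0.152, 0.988, 0.0, 0.0]
contact_force: [-0.1, 0.3, -1.1]
grip_width: 0.0193
```

Emit:
send_rows:
  rows:
    - [[12,0,0,1,0,0,0],[12,0,0,1,0,0,0]]

```text
time_s: 9.85
position: [0.58, -0.0437, 0.0859]
tcp_rot: [-0.152, 0.988, 0.0, -0.0]
contact_force: [-0.5, 0.6, -1.2]
grip_width: 0.0193
```

Emit:
send_rows:
  rows:
    - [[12,0,0,1,0,0,0],[12,0,0,1,0,0,0]]

```text
time_s: 10.05
position: [0.5802, -0.0437, 0.0856]
tcp_rot: [-0.152, 0.988, -0.0, 0.0]
contact_force: [-1.4, 1.0, 3.6]
grip_width: 0.0191
```

Middle pad touched at TCP z ≈ 0.0857 (force change about +4.7 N), 10 mm below the left. Next the right pad, expected at ≈ 0.079.

Emit:
send_rows:
  rows:
    - [[12,0,0,0,0,0,0],[12,0,0,-15,0,0,0],[12,0,0,-30,0,0,0],[12,1.5,-25,-30,0,0,0],[12,1.5,-60,-30,0,0,0],[12,1.5,-86,-30,0,0,0],[12,1.5,-90,-25,0,0,0],[12,1.5,-90,-12,0,0,0],[12,1.5,-90,-2,0,0,0],[12,1.5,-90,3,0,0,0],[12,1.5,-90,3,0,0,0],[12,1.5,-90,3,0,0,0]]

```text
time_s: 11.25
position: [0.6059, -0.1293, 0.082]
tcp_rot: [-0.153, 0.988, -0.0, -0.0]
contact_force: [-0.2, 0.3, -1.0]
grip_width: 0.0194
```

Emit:
send_rows:
  rows:
    - [[12,0,0,1,0,0,0],[12,0,0,1,0,0,0]]

```text
time_s: 11.45
position: [0.6059, -0.1297, 0.0813]
tcp_rot: [-0.152, 0.988, -0.0, 0.0]
contact_force: [1.3, -0.6, -1.4]
grip_width: 0.0197
```

Emit:
send_rows:
  rows:
    - [[12,0,0,1,0,0,0],[12,0,0,1,0,0,0]]

```text
time_s: 11.65
position: [0.6058, -0.1299, 0.0801]
tcp_rot: [-0.152, 0.988, 0.0, 0.0]
contact_force: [-0.9, 0.4, -1.8]
grip_width: 0.0195
```

Emit:
send_rows:
  rows:
    - [[12,0,0,1,0,0,0],[12,0,0,1,0,0,0]]

```text
time_s: 11.85
position: [0.606, -0.13, 0.0794]
tcp_rot: [-0.152, 0.988, -0.0, 0.0]
contact_force: [-1.3, 0.4, 1.5]
grip_width: 0.0195
```

Emit:
send_rows:
  rows:
    - [[12,0,0,1,0,0,0],[12,0,0,1,0,0,0]]

```text
time_s: 12.05
position: [0.606, -0.13, 0.0794]
tcp_rot: [-0.153, 0.988, -0.0, 0.0]
contact_force: [-2.2, 1.4, 5.9]
grip_width: 0.0195
```

Right pad touched at TCP z ≈ 0.0795. The touches give 95.7, 85.7 and 79.5 mm, so the left pad is highest, in agreement with the cameras. Returning to it.

```bash
python3 -c "
from h import *
go((.5546,.0422,.125),(.5546,.0422,.099))"
```

```text
t 12.05 pos [ 0.606  -0.13    0.0794] F [-2.21  1.39  5.86] w 0.0195
rotvec off straight-down (deg, tool): [-0.04 -0.04]
(0.5546, 0.0422, 0.125) [ -2.9 179.7 -45.7]
(0.5546, 0.0422, 0.099) [ -2.9 179.7 -19.7]
```

Emit:
send_rows:
  rows:
    - [[12,0,0,-20,0,0,0],[12,0,0,-46,0,0,0],[12,-1,30,-50,0,0,0],[12,-1,70,-50,0,0,0],[12,-2,110,-50,0,0,0],[12,-3,150,-50,0,0,0],[12,-3,174,-50,0,0,0],[12,-3,180,-46,0,0,0],[12,-3,180,-36,0,0,0],[12,-3,180,-26,0,0,0],[12,-3,180,-22,0,0,0],[12,-3,180,-22,0,0,0]]

```text
time_s: 13.25
position: [0.5539, 0.0414, 0.0985]
tcp_rot: [-0.151, 0.988, -0.0, -0.001]
contact_force: [-1.0, 0.3, -1.8]
grip_width: 0.0196
```

Emit:
send_rows:
  rows:
    - [[12,0,0,1,0,0,0],[12,0,0,2,0,0,0],[12,0,0,2,0,0,0]]

```text
time_s: 13.55
position: [0.5546, 0.0424, 0.0981]
tcp_rot: [-0.152, 0.988, 0.0, 0.0]
contact_force: [-0.6, -0.1, -2.0]
grip_width: 0.0195
```

```bash
python3 -c "
from h import *
go((.5546,.0422,.0957))"
```

```text
t 13.55 pos [0.5546 0.0424 0.0981] F [-0.56 -0.13 -1.96] w 0.0195
rotvec off straight-down (deg, tool): [-0.02  0.  ]
(0.5546, 0.0422, 0.0957) [ 0.1 -0.2  2.4]
```

Emit:
send_rows:
  rows:
    - [[12,0,0,1,0,0,0],[12,0,0,2,0,0,0],[12,0,0,2,0,0,0]]

```text
time_s: 13.85
position: [0.5544, 0.0427, 0.0959]
tcp_rot: [-0.152, 0.988, 0.0, -0.0]
contact_force: [-0.2, -0.4, -1.2]
grip_width: 0.0194
```

Emit:
send_rows:
  rows:
    - [[12,0,0,0.5,0,0,0],[12,0,0,0.5,0,0,0]]

```text
time_s: 14.05
position: [0.5545, 0.0427, 0.0956]
tcp_rot: [-0.152, 0.988, -0.0, 0.0]
contact_force: [-1.6, 0.3, -0.4]
grip_width: 0.0193
```

Just in contact. I take one more small step, ease the grip and open gently.

Emit:
send_rows:
  rows:
    - [[12,0,0,0.3,0,0,0],[18,0,0,0.3,0,0,0],[21,0,0,0.3,0,0,0],[24,0,0,0.3,0,0,0],[28,0,0,0.3,0,0,0],[35,0,0,0.3,0,0,0],[45,0,0,0.3,0,0,0],[60,0,0,0.3,0,0,0],[75,0,0,0.3,0,0,0],[75,0,0,0.3,0,0,0]]
  force: 5

```text
time_s: 15.05
position: [0.5545, 0.0426, 0.0952]
tcp_rot: [-0.152, 0.988, -0.0, 0.0]
contact_force: [0.0, 0.3, 0.2]
grip_width: 0.0589
```

```bash
python3 -c "
from h import *
g=grab('side')
c=g['color'][190:340,240:420,::-1];a=cv2.resize(c,None,fx=4,fy=4,interpolation=cv2.INTER_CUBIC);cv2.imwrite('pics/s7z.png',a)
go()"
```

```text
t 15.1 pos [0.5545 0.0427 0.0952] F [ 0.49  0.49 -0.34] w 0.063
rotvec off straight-down (deg, tool): [-0.  0.]
```

```bash
sleep 1
```

```text
(no output)
```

View pics/s7z.png

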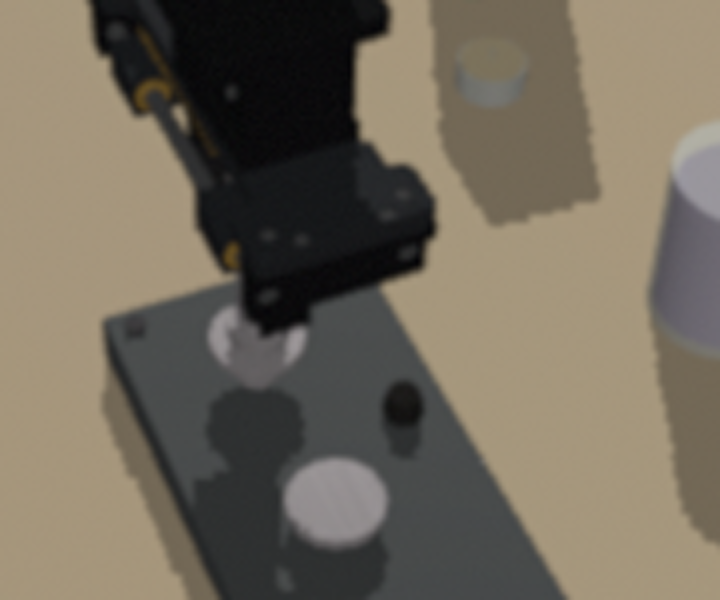

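The jaws are open and the pin still stands at the pad (foot near full-frame (304,275)). I finish opening, go straight up, then back off towards the robot so the cameras can see it.

Emit:
send_rows:
  rows:
    - [[87,0,0,0,0,0,0],[87,0,0,0,0,0,0],[87,0,0,0,0,0,0],[87,0,0,-20,0,0,0],[87,0,0,-50,0,0,0],[87,0,0,-90,0,0,0],[87,0,0,-130,0,0,0],[87,0,0,-150,0,0,0]]

```text
time_s: 15.9
position: [0.5559, 0.0428, 0.2495]
tcp_rot: [-0.153, 0.988, 0.0, 0.003]
contact_force: [2.3, 0.4, -0.2]
grip_width: 0.0871
```

Emit:
send_rows:
  rows:
    - [[87,40,-40,0,0,0,0],[87,70,-70,0,0,0,0],[87,100,-110,0,0,0,0],[87,110,-150,0,0,0,0],[87,110,-200,0,0,0,0],[87,110,-250,0,0,0,0],[87,110,-300,0,0,0,0],[87,110,-300,0,0,0,0],[87,110,-300,0,0,0,0]]

```text
time_s: 16.8
position: [0.5395, -0.2776, 0.2442]
tcp_rot: [-0.151, 0.989, 0.0, -0.001]
contact_force: [0.5, 0.7, -0.8]
grip_width: 0.0871
```

```bash
python3 -c "
from h import *
f=grab('top','pics/t8.png');g=grab('side','pics/s8.png')
a=np.hstack([cv2.resize(g['color'][200:350,250:350],(400,600),interpolation=2),cv2.resize(f['color'][170:290,290:370],(400,600),interpolation=2)])
cv2.imwrite('pics/z8.png',a[:,:,::-1]); go()"
```

```text
t 16.9 pos [ 0.5396 -0.276   0.2451] F [ 0.66 -0.19 -0.01] w 0.0874
rotvec off straight-down (deg, tool): [0.02 0.02]
```

```bash
sleep 1
```

```text
(no output)
```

View pics/z8.png

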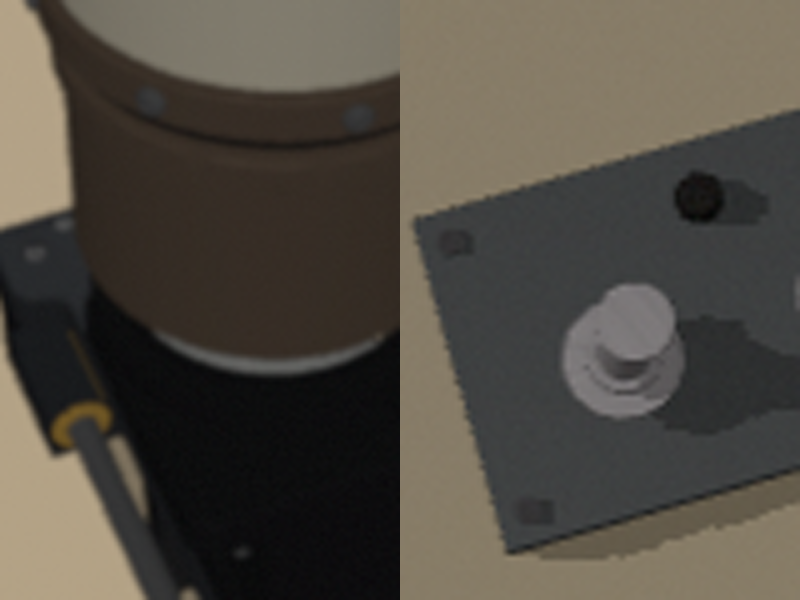

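View pics/t8.png

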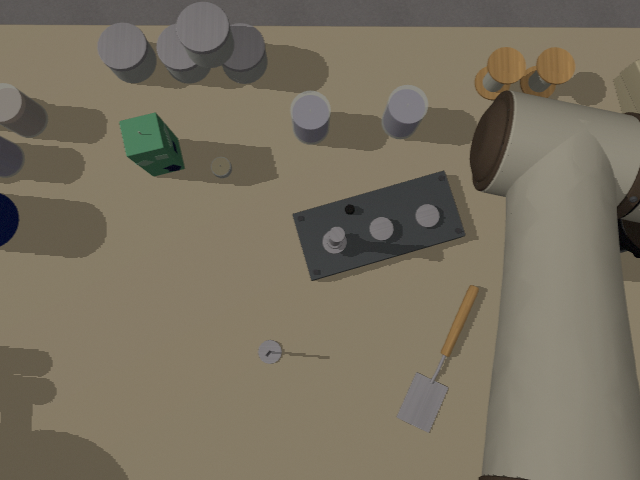

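The pin stands alone on the left pad: head at about (337,234) in the top view, pad at (334,241). A numeric check on the head's position at its height:

```bash
python3 -c "
from h import *
f=grab('top')
h=onz(f,(336.7,233.9),.1525); p=onz(f,(334.1,241.1),.0525); print(h,p,np.linalg.norm(h[:2]-p[:2])*1000)
ft=onz(f,(290+227/5-.5,170+357/5-.5),.0625);print('foot',ft)
ctrl.job_done()"
```

```text
[0.55670509 0.04249381 0.1525    ] [0.5562738  0.04277259 0.0525    ] 0.5135473449193548
foot [0.55551687 0.04173427 0.0625    ]
the job is handed in; nothing more can be done
```

The left pad is the one standing too high. The touch pin is now standing by itself on the middle of it, and I've handed the job in; no verdict was reported.

- **Touching:** I gripped the pin upright and touched it down on the left, middle and right pads in that order. The wrist force rose clearly each time, by about 3 to 7 N.
- **Heights:** The tool height at contact was 95.7 mm on the left, 85.7 mm in the middle and 79.5 mm on the right. The cameras measured the pad tops at 53.5, 43.4 and 36.7 mm, so both agree that the left pad is highest, by about 10 mm.
- **Final check:** In the top view the pin's head is about 0.5 mm from the pad's centre and its foot about 1 mm. That means it is centred and upright to within about 1°. The gripper was open and clear, and the robot clock was at about 17 s of the 45 s allowed.
- **Not checked:** The arm blocked the side camera at the end, so only the top view confirms the final position.

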